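# Rock a battery block into its check cradle and start the check

### The arm

A 7-joint arm with a two-finger parallel gripper is mounted at the origin on the work surface. World frame = base frame: x ahead of the robot, y to its left, z up, the work surface at z = 0. Lengths are in mm, angles in rad, forces in N, time in s.
With the tool pointing down it reaches from about 400 to 875 mm from the base axis. Payload 4.4 kg.
Tool frame: the origin (TCP) lies at the very end of the fingers, on their centre line; the grasp point (between the pads) lies ctrl.grip_point_offset behind it (ctrl.grip_point_offset is the distance from the TCP to the grasp point, in mm); z points along the fingers, y is the line along which they close (so a half turn about z gives the same grasp; the last joint's range is limited). The gripper opens to 85 mm and grips with 20 to 120 N. Pads are 22 mm wide; open, the fingers measure 114 mm over their backs; the gripper's body (76 mm by 85 mm) begins 54 mm behind the grasp point. The pads swing forward as they close: fully open they stand 13 mm farther back than shut.
Start: joints at [-1.212, 0.628, 0.038, 1.517, -0.027, 0.996, -0.02], TCP at [267.869, 592.253, 231.313] pointing down, gripper open.
Joint ranges: [-3.06, 3.06], [-0.37, 2.12], [-1.25, 1.32], [0.18, 2.47], [-1.1, 4.24], [0.23, 1.98], [-2.94, 2.94]. Speed limits (rad/s): [2.57, 2.57, 3.14, 3.14, 3.14, 3.14, 3.14].

### API

Orientations are given as [roll, pitch, yaw] about the fixed x, y, z axes, in that order (R = Rz(yaw) Ry(pitch) Rx(roll)).
In Python, from cell import read_state, cams, ctrl, models gives the robot as it stands. The module is installed in compiled form; this text tells all that it offers.
- The arm moves only by the shell command python3 -m creep, which reads ROWS from standard input. ROWS is a JSON list of rows, 1 to 12 of them, each written [[dx, dy, dz], [rx, ry, rz], opening]: dx, dy, dz in shares of the most that a row can go, 1 being 50 mm, then a rotation vector rx, ry, rz in a scale on which 1.0 is 180 degrees, then the finger opening in mm; each row shifts and turns the commanded pose from where the row before left it, along the tool's axes as they then stand; what a row does not reach is not made up. A row lasts 1/10 s, in which the tool goes at most 50 mm and 0.15 rad, less where a joint would pass 70% of its speed; a pose out of reach is approached as far as the arm can. The fingers move at their own pace and stop on an object; the grip force is fixed at half the most. Time passes only in rows, so rows that do not move let the fingers close. It prints the time, the measured TCP pose, the force, the opening and the grip force at its end. Shift and turn numbers lie between -1 and 1, and a call with a number outside is refused. Input that does not fit is refused with a message, and nothing moves.
- read_state(): the state, without advancing time (a new reading comes with each control period).
- cams.get_image(name): name is "scene" or "top"; returns (picture, depth): 400x640x3 uint8, blue, green, red; 400x640 float32, mm along the optical axis (not along the pixel's ray), 0 where there is no reading.
- cams.calibration(name): a dict with "fx", "fy", "cx", "cy" (pixels), "rvec" (rotation vector, rad) and "tvec" (3), from world to camera coordinates, as OpenCV has them. Camera axes: x right, y down, z forward; pixel columns grow to the right and rows downward; lengths in mm; the calibration is good to about 2 mm. A picture is of the moment at which its call begins. calibration takes no time and is no camera call.
- ctrl.finish_job(): hands the job in; it is judged then, once.
Trained networks look in the newest picture that a camera, given by its name, has taken for a name from the list of things; names that differ only in an ending like _2 or _b are one class to them, and where a whole thing is asked for, a point or a joint stands for the part that bears it (a point fixed in the world has none). Each returns a list of dicts, best first, with "confidence" (0 to 1); they miss things now and then, are a little off and sometimes report something else, mostly with a low value. They report only what shows in the picture. A call takes as long as a camera call. They do not tell look-alikes from the thing itself.
- models.search_frame(thing, camera): "extent" ([left, top, right, bottom] in pixels, round what is visible of it).
- models.mark_of(thing, camera): "position" ([column, row] in pixels: a listed point, or the origin of a listed thing).
The state is a dict: "clock": time; "qpos": joint angles; "qd": joint speeds; "tau": joint torques, N m; "eef_pos": TCP position; "tool_rot": TCP orientation; "force": force on the tool from outside, world axes, zero at the start; "torque": the same for the moment, N m; "width": finger opening in mm; "gripper_force": force on a finger pad.
Only numpy, scipy, OpenCV 4.12 (cv2) and the standard library are available. Lean on these libraries where they do the work, as an engineer would, in place of code of your own. Each camera call takes 0.05 s, during which the arm holds its last target. There are 200 camera calls.

### The job

Put the small battery block into the cradle of the check station: tilted, with its foot slid under the lip of the cradle's sprung toe stop, then rocked down past the sprung roller until it lies flat and fully home on the cradle floor. Feel your way: do not push the toe stop back by more than 2 mm, and never press the block into the station with more than about 30 N. When it is home and you have let go of it, press the red button all the way down and let it come back up; do not move the other things on the counter.

Things in the scene. Friction and masses are not known exactly. Their poses are not given: they have to be found in the camera images.
- block: Battery block, about 0.4 kg, black case, grey lid. Body 84 (x) x 50 (y) x 62 high, plus a foot ledge 12 x 50 x 10 high at the bottom of its -x end. Origin: centre of the whole 96 x 50 underside (foot x -48..-36, body x -36..+48), z up. Two studs 10 wide, 7 high on top at x +40, y +-15. Starts upright on the counter. Grip across its 50 mm width at x about +6.
- foot_end (a point): Middle of the lower edge of the block's foot end (block x -48, underside).
- heel_end (a point): Middle of the lower edge of the block's heel end (block x +48, underside).
- station: Fixed check station: grey base plate 190 (x) x 90 (y) x 6, origin at the centre of its underside, z up. The cradle on it is clamped in long slots: it sits ANYWHERE FROM 6 TO 23 mm FURTHER TO +x than its rearmost place, which the points below give; this shift differs each time and is not measured: find it by feel or sight. In y, z and yaw it is true. A push does not shift it.
- cradle_floor (a point): Centre of the cradle floor with the cradle rearmost (see station): station (0, 0, 10) mm. Block at home: flat, foot under the lip, x axis along the station's x, underside on this floor (z 10), foot end at or within 1.5 mm of the toe stop; the roller then bears on its heel face.
- toe_wall (a point): Foot of the toe stop's inner face with the cradle rearmost (see station): station (-48, 0, 10) mm. The stop is an upright wall at the cradle's -x end, 66 wide, 10 thick, top at z 28.
- toe_stop (a joint): How far the toe stop (wall and lip together) is pushed back towards -x in the cradle, m: 0 at rest, at most 0.004. Sprung: starts to give at 7 N, 2 mm at 9 N.
- lip_edge (a point): Lower edge of the lip with the cradle rearmost (see station): station (-41, 0, 23) mm. The lip juts 7 mm from the toe stop over the floor, 66 wide, underside 13 above the floor, top at z 28. A block tilted about 16 degrees, heel up, foot on the floor, slides fully under it with its heel clear above heel wall and roller.
- cradle_side (a point): Inner face of the +y side wall with the cradle rearmost (see station): station (0, 26.2, 20) mm; the other is its mirror image. Upright from the floor to z 20, then flared outward to z 26 at y about 31; both run from x -38 to +50.
- heel_wall (a point): Top inner edge of the heel wall with the cradle rearmost (see station): station (49.5, 0, 26) mm: two posts 10 thick, 20 wide, their inner ends 26 apart, at the +x end.
- roller_nose (a point): Foremost point of the sprung steel roller between the heel posts, cradle rearmost (see station): station (46, 0, 22) mm. Axis along y, 12 diameter, 16 long; turns freely and gives way to +x by up to 6 mm against 3 N plus 0.5 N per mm. The block's weight alone does not push it back: the heel must be pressed down.
- button (a joint): Red push button, travel 0 (up) to 0.006 m (fully down, about 5 N), springs back by itself.
- button_top (a point): Centre of the red button's top face, 32 mm diameter, on a low grey housing fixed on the counter.
- adapter: Bystander: brass top-post adapter, 25 diameter, 26 high, origin at the centre of its underside.
- cover: Bystander: grey terminal cover, an open shell 46 x 34 x 22 high, origin at the centre of its underside.
- spanner: Bystander: steel spanner, 170 long, lying flat along its x, origin on its underside.
- spacer: Bystander: white nylon bolt spacer, 22 diameter, 18 high, origin at the centre of its underside.
There are look-alikes about, which are no part of the job. Of the things like the block, leave any that is pink or purple; of the rest the smaller one is meant.

How it is judged (in metres and radians):
On the way, in this order (a step that is already met when the one before it is completed fails the run):
1. the block, tilted heel up, has its foot low in the cradle at the lip (z of foot_end in the frame of station below 0.0145 m and x of foot_end in the frame of station between -0.055 and -0.012 m and y of foot_end in the frame of station between -0.006 and 0.006 m and z of heel_end in the frame of station above 0.02 m), for 0.1 s.
2. the block lies flat and fully home in the cradle, let go (z of block in the frame of station between 0.0085 and 0.012 m and angle between block's own z axis and vertical below 0.025 rad and x of block in the frame of station between -0.003 and 0.028 m and y of block in the frame of station between -0.004 and 0.004 m and x of foot_end in the frame of station below -0.018 m and angle between the x axis of block and the x axis of station, either way round below 0.06 rad and contact force between the fingers and block below 0.3 N), for 0.2 s.
3. the red button is pressed all the way down (z of block in the frame of station between 0.0085 and 0.012 m and angle between block's own z axis and vertical below 0.025 rad and x of block in the frame of station between -0.003 and 0.028 m and y of block in the frame of station between -0.004 and 0.004 m and x of foot_end in the frame of station below -0.018 m and angle between the x axis of block and the x axis of station, either way round below 0.06 rad and value of joint button above 0.0048 m), for 0.03 s.
At the end, for the whole second after the job is handed in: The block is released and at rest, flat (within 1.4 degrees) on the cradle floor (underside 8.5 to 12 mm above the station's underside), foot under the lip, origin -3 to 28 mm along and within 4 mm across of the station's centre; the button has been pressed after that and is up again (z of block in the frame of station between 0.0085 and 0.012 m and angle between block's own z axis and vertical below 0.025 rad and x of block in the frame of station between -0.003 and 0.028 m and y of block in the frame of station between -0.004 and 0.004 m and x of foot_end in the frame of station below -0.018 m and angle between the x axis of block and the x axis of station, either way round below 0.06 rad and value of joint button below 0.0015 m and linear speed of block below 0.01 m/s and angular speed of block below 0.1 rad/s and contact force between the arm and block below 0.3 N); the robot touches nothing.
It fails at once if the toe stop is pushed back by more than 2 mm (value of joint toe_stop above 0.0022 m).
It fails at once if the block is pressed into the station with more than 30 N or so (the contact forces between block and station, its weight and the roller's push included, add up to over 45 N) (contact force between block and station above 45 N).
It fails at once if the button is pressed before the block is home (value of joint button above 0.0035 m and not (z of block in the frame of station between 0.0085 and 0.012 m and angle between block's own z axis and vertical below 0.025 rad and x of block in the frame of station between -0.003 and 0.028 m and y of block in the frame of station between -0.004 and 0.004 m and x of foot_end in the frame of station below -0.018 m and angle between the x axis of block and the x axis of station, either way round below 0.06 rad)).
It fails at once if a bystander is moved by more than 20 mm (distance of any of adapter, cover, spanner, spacer from where it was at the start of the episode above 0.02 m).
It also fails if it takes over 58 s, if anything falls off the work surface, if the arm or the gripper's body presses on something with over 40 N, if the wrist force passes 120 N, or if a joint passes its speed limit or range.

## Working session

There is one attempt and no reset: what is moved stays moved. The work goes in short steps, Python scripts to look and compute and a shell command to move; the robot and the scene stay as the last step left them, time stands still between calls to the robot, and variables do not carry over. Pictures are saved under pics/ and viewed, at most 10 in all, crops included, and the job is handed in when it is done.

```bash
mkdir -p pics; cat > h.py <<'E'
import numpy as np, cv2
from cell import read_state, cams, ctrl, models
def cal(n):
    c=cams.calibration(n); K=np.array([[c['fx'],0,c['cx']],[0,c['fy'],c['cy']],[0,0,1.]])
    R=cv2.Rodrigues(np.array(c['rvec'],float))[0]; return K,R,np.array(c['tvec'],float).reshape(3)
def cloud(n,d):
    K,R,t=cal(n); v,u=np.mgrid[0:d.shape[0],0:d.shape[1]]
    p=np.stack([(u-K[0,2])/K[0,0]*d,(v-K[1,2])/K[1,1]*d,d],-1)
    w=(p-t)@R; w[d<=0]=np.nan; return w
def ray(n,px,z):
    K,R,t=cal(n); r=R.T@np.linalg.inv(K)@np.array([px[0],px[1],1.]); o=-R.T@t
    return o+r*(z-o[2])/r[2]
E
python3 - <<'E'
from h import *
for n in ("scene","top"):
    im,d=cams.get_image(n); cv2.imwrite(f"pics/{n}0.png",im); np.save(f"{n}0.npy",d)
    w=cloud(n,d); K,R,t=cal(n); print(n,-R.T@t)
    for th in ("block","station","button_top","cradle_floor","adapter","cover","spanner","spacer","toe_wall","heel_wall","roller_nose","lip_edge"):
        f=[(np.round(x['position']).astype(int).tolist(),round(x['confidence'],2)) for x in models.mark_of(th,n)]
        print(th,[(p,c,np.round(w[min(p[1],399),min(p[0],639)]).tolist()) for p,c in f])
print(read_state(), ctrl.grip_point_offset)
E
```

```text
scene [996.20672589 199.22200297 687.83549863]
block [([455, 158], 0.93, [402.0, 368.0, 38.0]), ([493, 239], 0.86, [611.0, 432.0, 72.0]), ([416, 205], 0.85, [561.0, 291.0, 62.0]), ([415, 272], 0.82, [702.0, 301.0, 63.0])]
station [([180, 186], 0.69, [589.0, -208.0, 12.0]), ([172, 194], 0.57, [613.0, -215.0, 13.0])]
button_top [([275, 181], 0.46, [538.0, -6.0, 22.0])]
cradle_floor [([179, 178], 0.94, [570.0, -219.0, 12.0])]
adapter [([433, 197], 0.36, [534.0, 322.0, 61.0])]
cover []
spanner [([247, 277], 0.59, [756.0, 3.0, 10.0])]
spacer [([263, 118], 0.43, [354.0, -92.0, 16.0])]
toe_wall [([184, 163], 0.95, [541.0, -214.0, 32.0]), ([271, 182], 0.24, [543.0, -13.0, 23.0])]
heel_wall [([172, 194], 0.84, [613.0, -215.0, 13.0])]
roller_nose [([172, 189], 0.77, [600.0, -222.0, 11.0]), ([247, 280], 0.35, [761.0, 4.0, 7.0])]
lip_edge [([182, 161], 0.81, [535.0, -222.0, 29.0])]
top [505.98906241 110.84606698 902.73144177]
block [([179, 198], 0.87, [558.0, 428.0, 89.0]), ([249, 217], 0.77, [520.0, 282.0, 61.0]), ([211, 284], 0.68, [377.0, 353.0, 91.0]), ([243, 152], 0.67, [663.0, 298.0, 64.0]
[... 654 characters left out ...]

{'clock': 1.3, 'qpos': array([-1.21184331,  0.62836603,  0.03847232,  1.51738988, -0.02697529,
        0.99632432, -0.02000872]), 'qd': array([-0.00031893, -0.00152875,  0.00043109,  0.00051161, -0.00136555,
        0.00068211, -0.00057552]), 'tau': array([-8.31345151e-04, -5.63268328e+01,  1.22509863e+00, -1.93779659e+01,
        1.07741018e-02,  1.37040821e-03,  1.66025751e-05]), 'eef_pos': array([267.83485434, 592.26926309, 231.33820032]), 'tool_rot': array([ 3.14156342e+00, -3.41347496e-05,  2.71684195e+00]), 'force': array([0.36363149, 0.53808538, 0.45099474]), 'torque': array([-0.02294534, -0.00484763,  0.03412493]), 'gripper_force': 0.0, 'width': 85.66968869312383} 18.700000000000003
```

View pics/scene0.png

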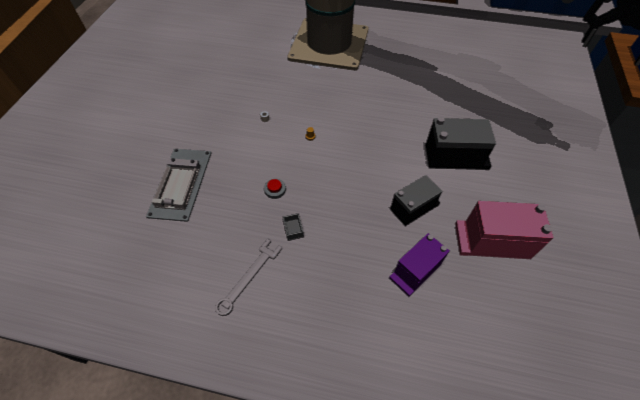

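View pics/top0.png

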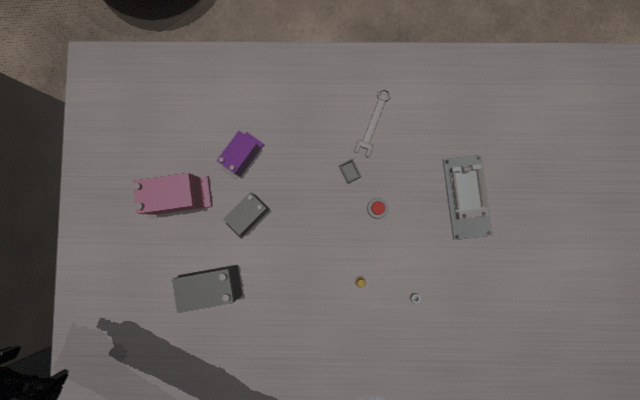

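The four block-like things in the top view are small black/grey at (247,215), large black/grey at (205,289), pink at (172,193) and purple at (240,152). The small black/grey one fits, being neither pink nor purple and the smaller of the two left. I'll confirm it in an enlarged crop and measure it along with the station.

```bash
cat > m.py <<'E'
from h import *
im,_=cams.get_image("top"); ds=[cams.get_image("top")[1] for _ in range(5)]; d=np.median(ds,0)
np.save("d.npy",d)
w=cloud("top",d)
a=cv2.resize(im[180:250,210:280],(400,400),interpolation=cv2.INTER_CUBIC)
b=cv2.resize(im[148:248,418:518],(400,400),interpolation=cv2.INTER_CUBIC)
cv2.imwrite("pics/crop1.png",np.clip(np.hstack([a,b])*1.6,0,255).astype(np.uint8))
# block top
s=w[180:250,210:285]; m=(s[...,2]>57)&(s[...,2]<66)
n,l,st,_=cv2.connectedComponentsWithStats(m.astype(np.uint8)); k=1+np.argmax(st[1:,4]); P=s[l==k]
print("top z",np.median(P[:,2])," rect",cv2.minAreaRect(P[:,:2].astype(np.float32)))
# station plate
s=w[140:255,430:505]; m=(s[...,2]>3.5)&(s[...,2]<40); n,l,st,_=cv2.connectedComponentsWithStats(m.astype(np.uint8)); k=1+np.argmax(st[1:,4]); P=s[l==k]
print("station",cv2.minAreaRect(P[:,:2].astype(np.float32)))
hi=P[P[:,2]>21]; print("high pts",cv2.minAreaRect(hi[:,:2].astype(np.float32)),len(hi))
s=w[190:225,360:395]; c=s[(s[...,2]>15)]; print("button",np.nanmean(c,0),c[:,2].max())
tab=w[320:390,300:340]; print("table z",np.nanmedian(tab[...,2]))
K,R,t=cal("top")
E
python3 m.py
```

```text
top z 62.42497923384536  rect ((527.8238525390625, 291.8931884765625), (50.442359924316406, 82.32180786132812), 46.09335708618164)
station ((573.2037963867188, -216.05810546875), (189.8570098876953, 90.44269561767578), 7.172818183898926)
high pts ((585.27978515625, -215.1403045654297), (117.99063110351562, 67.16472625732422), 7.028650760650635) 550
button [544.55945764  -6.19004163  21.90760674] 24.92466311271358
table z 0.6326326752183469
```

View pics/crop1.png

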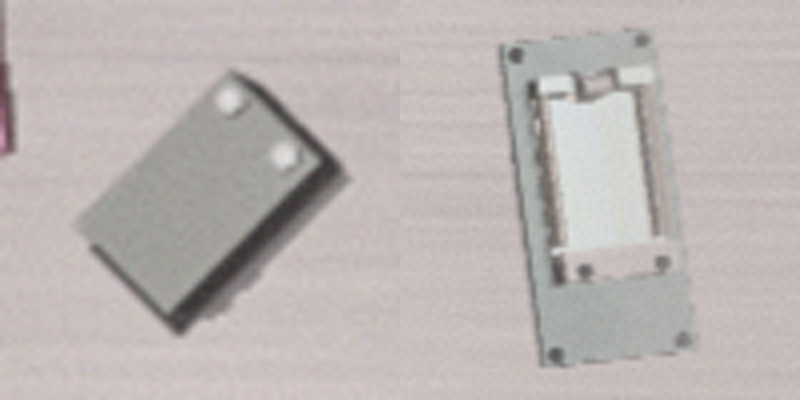

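The crop shows the small black/grey block with its studs at (230,98) and (285,155), so its +x (heel) end points up-right at yaw ≈ -44°. Body 50x82 and top z 62 match the description. The right half shows the cradle with its toe stop and lip at the bottom (610,262), and the heel posts with the roller between them at the top (595,82). The station yaw is 7.1° and the cradle shift is about 11 mm. Next I move above the block.

The manual's scale: shifts go in shares of 50 mm and turns go in shares of 180 degrees. Converting my numbers, -40 mm is -0.8, -18.5 mm is -0.37, 0.114 rad / 3.1416 = 0.0363.

```bash
cat > t.py <<'E'
import sys; from h import *
from scipy.spatial.transform import Rotation as Ro
# usage: t.py x y z yawdeg tiltdeg ; tilt about tool y
a=list(map(float,sys.argv[1:6])); s=read_state()
Rc=Ro.from_euler('xyz',s['tool_rot']); Rt=Ro.from_euler('z',a[3],degrees=True)*Ro.from_euler('x',np.pi)*Ro.from_euler('y',a[4],degrees=True)
print("t",round(s['clock'],2),"pos",np.round(s['eef_pos'],1),"F",np.round(s['force'],1),"q7",np.round(s['qpos'][6],2),"w",round(s['width'],1))
print("dtool",np.round(Rc.inv().apply(np.array(a[:3])-s['eef_pos']),1),"rot",np.round((Rc.inv()*Rt).as_rotvec(),3))
E
echo '[[[-0.8,-0.37,0.1],[0,0,0],85],[[-0.8,-0.37,0.1],[0,0,0],85],[[-0.8,-0.37,0.1],[0,0,0],85],[[-0.8,-0.37,0.1],[0,0,0],85],[[-0.8,-0.37,0.1],[0,0,0],85],[[-0.8,-0.37,0.1],[0,0,0],85],[[-0.8,-0.37,0.1],[0,0,0],85],[[-0.8,-0.37,0.1],[0,0,0],85],[[-0.8,-0.37,0.1],[0,0,0],85],[[0,0,0.2],[0,0,0.0363],85],[[0,0,0.2],[0,0,0.0363],85],[[0,0,0.2],[0,0,0.0363],85]]' | python3 -m creep; python3 t.py 527.8 291.9 28 136.1 0
```

```text
clock: 2.8
eef_pos: [527.7, 291.6, 156.0]
tool_rot: [3.141, -0.0, 2.369]
force: [-0.1, 0.2, 0.2]
width: 85.0
gripper_force: 0.0
t 2.8 pos [527.7 291.6 156. ] F [-0.1  0.2  0.2] q7 0.34 w 85.0
dtool [1.00e-01 2.00e-01 1.28e+02] rot [ 0.    -0.    -0.007]
```

To row units: 40 mm is 0.8, 30 mm is 0.6, -0.007 rad / 3.1416 = -0.0022.

```bash
echo '[[[0,0,0.8],[0,0,-0.0022],85],[[0,0,0.8],[0,0,0],85],[[0,0,0.6],[0,0,0],85],[[0,0,0.36],[0,0,0],85],[[0,0,0],[0,0,0],85],[[0,0,0],[0,0,0],40],[[0,0,0],[0,0,0],40],[[0,0,0],[0,0,0],40],[[0,0,0],[0,0,0],40],[[0,0,0],[0,0,0],40],[[0,0,0],[0,0,0],40],[[0,0,0],[0,0,0],40]]' | python3 -m creep; python3 t.py 527.8 291.9 28 136.1 0
```

```text
clock: 4.0
eef_pos: [528.6, 293.0, 30.1]
tool_rot: [3.138, 0.001, 2.382]
force: [-0.5, 0.4, 7.1]
width: 49.5
gripper_force: 64.5
t 4.0 pos [528.6 293.   30.1] F [-0.5  0.4  7.1] q7 0.37 w 49.5
dtool [-0.2 -1.3  2.1] rot [0.003 0.001 0.006]
```

To row units: -40 mm is -0.8, -30 mm is -0.6.

```bash
echo '[[[0,0,-0.2],[0,0,0],40],[[0,0,-0.6],[0,0,0],40],[[0,0,-0.8],[0,0,0],40],[[0,0,-0.8],[0,0,0],40],[[0,0,0],[0,0,0],40],[[0,0,0],[0,0,0],40]]' | python3 -m creep; python3 t.py 527.8 291.9 148 136.1 0; python3 t.py 573 -216 150 187.1 -16
```

```text
clock: 4.6
eef_pos: [526.8, 292.1, 148.8]
tool_rot: [3.141, -0.0, 2.382]
force: [-1.5, -0.7, -5.8]
width: 49.1
gripper_force: 64.2
t 4.6 pos [526.8 292.1 148.8] F [-1.5 -0.7 -5.8] q7 0.35 w 49.1
dtool [-0.8  0.6  0.8] rot [ 0.    -0.     0.006]
t 4.6 pos [526.8 292.1 148.8] F [-1.5 -0.7 -5.8] q7 0.35 w 49.1
dtool [-383.4 -336.5   -1.3] rot [-0.123 -0.261 -0.878]
```

To row units: -37 mm is -0.74, -34 mm is -0.68.

```bash
echo '[[[-0.3,-0.26,0],[0,0,0],40],[[-0.68,-0.6,0],[0,0,0],40],[[-0.74,-0.64,0],[0,0,0],40],[[-0.74,-0.64,0],[0,0,0],40],[[-0.74,-0.64,0],[0,0,0],40],[[-0.74,-0.64,0],[0,0,0],40],[[-0.74,-0.64,0],[0,0,0],40],[[-0.74,-0.64,0],[0,0,0],40],[[-0.74,-0.64,0],[0,0,0],40],[[-0.74,-0.64,0],[0,0,0],40],[[-0.5,-0.44,0],[0,0,0],40],[[-0.3,-0.26,0],[0,0,0],40]]' | python3 -m creep; python3 t.py 592.7 -213.9 150 187.1 0;
```

```text
clock: 5.8
eef_pos: [573.5, -219.5, 145.6]
tool_rot: [-3.137, -0.003, 2.377]
force: [0.2, 0.8, -4.9]
width: 49.1
gripper_force: 64.0
t 5.8 pos [ 573.5 -219.5  145.6] F [ 0.2  0.8 -4.9] q7 1.17 w 49.1
dtool [-10.   17.3  -4.5] rot [-0.002 -0.005 -0.889]
```

To row units: -0.14 rad / 3.1416 = -0.0446.

```bash
echo '[[[0,0,0],[0,0,-0.0223],40],[[0,0,0],[0,0,-0.0414],40],[[0,0,0],[0,0,-0.0446],40],[[0,0,0],[0,0,-0.0446],40],[[0,0,0],[0,0,-0.0446],40],[[0,0,0],[0,0,-0.0446],40],[[0,0,0],[0,0,-0.036],40],[[0,0,0],[0,-0.0255,0],40],[[0,0,0],[0,-0.0318,0],40],[[0,0,0],[0,-0.0318,0],40],[[0,0,0],[0,0,0],40]]' | python3 -m creep; python3 t.py 592.7 -213.9 118.7 187.1 -16; python3 - <<'E'
from h import *
im,d=cams.get_image("scene"); cv2.imwrite("pics/s1.png",cv2.resize(im[60:260,90:300],(735,700)[::1],interpolation=cv2.INTER_CUBIC)[:600])
E
```

```text
clock: 6.9
eef_pos: [569.2, -215.3, 144.3]
tool_rot: [3.137, 0.269, -3.033]
force: [-0.9, 0.7, -5.9]
width: 49.2
gripper_force: 64.1
t 6.9 pos [ 569.2 -215.3  144.3] F [-0.9  0.7 -5.9] q7 1.93 w 49.2
dtool [-15.9  -1.3  31. ] rot [ 0.001 -0.01  -0.014]
```

View pics/s1.png

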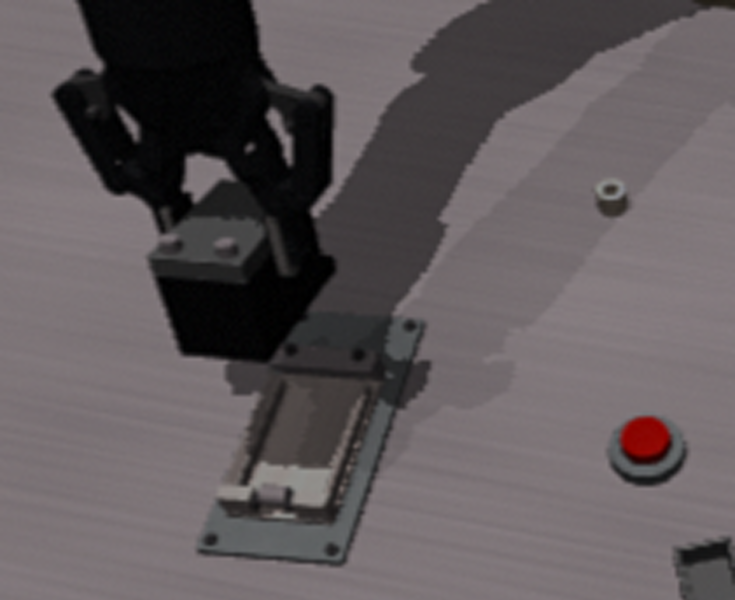

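Picture: the block is held tilted with its studs and heel face towards the camera. The heel's lower edge runs from (183,353) to (270,360) in the crop, which is (142,161) to (167,163) in the full frame. Cradle below is clear. I check this against the predicted geometry.

```bash
cat > b.py <<'E'
import sys
from h import *; from scipy.spatial.transform import Rotation as Ro
H=float(sys.argv[1]) if len(sys.argv)>1 else 30.1
s=read_state(); Rc=Ro.from_euler('xyz',s['tool_rot']); R0=Ro.from_euler('z',7.1,degrees=True)
C=np.array([573.2,-216.2,0.6])
f=lambda p:s['eef_pos']+Rc.apply(p)
foot=f([54,0,H]); heel=f([-42,0,H])
S=lambda p:np.round(R0.inv().apply(p-C),1)
print("t",round(s['clock'],2),"foot",S(foot),"heel",S(heel),"tcp",S(s['eef_pos']),"F_st",np.round(R0.inv().apply(s['force']),1),"w",round(s['width'],1),
 "tilt",np.round(np.degrees(np.arcsin((heel-foot)[2]/96)),1),"yawerr",np.round(np.degrees(np.arctan2(*S(heel-foot+C)[[1,0]])),1))
def pix(n,p):
    K,R,t=cal(n); q=K@(R@p+t); return np.round(q[:2]/q[2],1)
if __name__=="__main__" and len(sys.argv)>2:
    for n in("scene","top"): print(n,"heel",[pix(n,f([-42,y,H])) for y in(-25,25)],"stud",[pix(n,f([-34,y,H-69])) for y in (-15,15)])
E
python3 b.py 30.1 1; python3 - <<'E'
from h import *
im,d=cams.get_image("top"); cv2.imwrite("pics/t1.png",cv2.resize(im[130:260,400:530],(600,600),interpolation=cv2.INTER_CUBIC))
E
```

```text
t 6.95 foot [-45.1   1.8 101.4] heel [ 47.4   0.5 127.1] tcp [ -1.1   1.1 144.9] F_st [-0.1 -0.5 -4. ] w 49.4 tilt 15.5 yawerr -0.8
scene heel [array([140.5, 161.9]), array([166.1, 164.1])] stud [array([137.1, 128.1]), array([153.3, 129.4])]
top heel [array([498.4, 167.9]), array([473.7, 170.4])] stud [array([510.5, 177.4]), array([494.3, 179. ])]
```

View pics/t1.png

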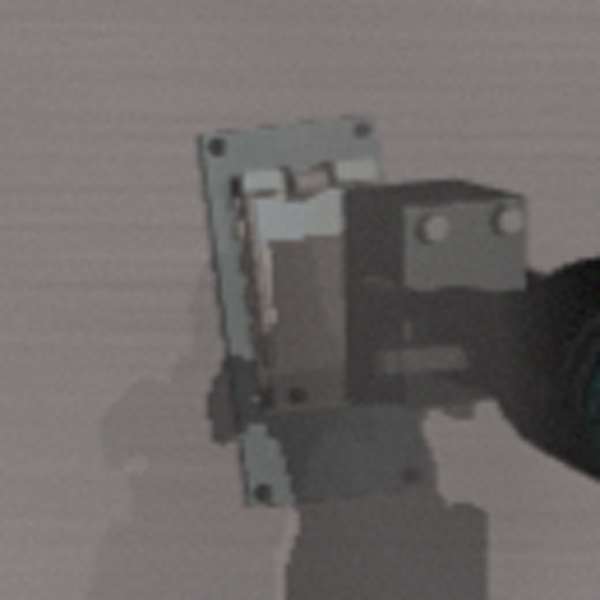

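Picture: studs at (435,228) and (508,221) in the crop, i.e. (494.3,179.4) and (510.1,177.9) in the full frame, which match the prediction within 0.5 px. The in-hand block pose is therefore good.

To row units: -5 mm is -0.1, 3 mm is 0.06, -0.014 rad / 3.1416 = -0.0045.

```bash
echo '[[[-0.1,-0.006,0.06],[0,-0.0032,-0.0045],40]]' | python3 -m creep; python3 t.py 596.6 -213.3 80.4 187.1 -16
```

```text
clock: 7.1
eef_pos: [582.9, -214.5, 146.5]
tool_rot: [-3.138, 0.289, -3.013]
force: [-0.2, -0.1, -4.7]
width: 49.3
gripper_force: 64.1
t 7.1 pos [ 582.9 -214.5  146.5] F [-0.2 -0.1 -4.7] q7 1.94 w 49.3
dtool [ 5.7 -0.3 67.3] rot [-0.003  0.01   0.005]
```

```bash
echo '[[[0,0,0],[0,0,0],40],[[0,0,0],[0,0,0],40]]' | python3 -m creep; echo '[[[0,0,0],[0,0,0],40],[[0,0,0],[0,0,0],40]]' | python3 -m creep; python3 t.py 596.6 -213.3 80.4 187.1 -16; python3 b.py
```

```text
clock: 7.3
eef_pos: [583.0, -214.1, 146.6]
tool_rot: [-3.138, 0.29, -3.012]
force: [0.4, 0.2, -4.4]
width: 49.3
gripper_force: 64.0
clock: 7.5
eef_pos: [582.1, -214.6, 146.8]
tool_rot: [-3.137, 0.29, -3.013]
force: [0.1, -0.7, -5.3]
width: 49.0
gripper_force: 64.0
t 7.5 pos [ 582.1 -214.6  146.8] F [ 0.1 -0.7 -5.3] q7 1.94 w 49.0
dtool [ 5.  -0.3 67.8] rot [-0.003  0.01   0.004]
t 7.5 foot [-34.1   0.2 101.9] heel [ 57.9   0.6 129.3] tcp [  9.    0.5 146.2] F_st [ 0.  -0.7 -5.3] w 49.0 tilt 16.6 yawerr 0.2
```

To row units: 25 mm is 0.5, 22 mm is 0.44, 0.01 rad / 3.1416 = 0.0032.

```bash
echo '[[[0.02,-0.002,0.3],[0,0.0032,0],40],[[0.04,-0.002,0.5],[0,0,0],40],[[0.04,-0.002,0.44],[0,0,0],40],[[0,0,0.12],[0,0,0],40],[[0,0,0],[0,0,0],40],[[0,0,0],[0,0,0],40],[[0,0,0],[0,0,0],40]]' | python3 -m creep; python3 t.py 596.6 -213.3 60.4 187.1 -16; python3 b.py
```

```text
clock: 8.2
eef_pos: [596.6, -213.9, 81.2]
tool_rot: [-3.137, 0.282, -3.014]
force: [0.4, 0.6, -4.7]
width: 49.3
gripper_force: 63.7
t 8.2 pos [ 596.6 -213.9   81.2] F [ 0.4  0.6 -4.7] q7 1.9 w 49.3
dtool [ 5.7  0.7 20. ] rot [-0.004  0.002  0.004]
t 8.2 foot [-20.   -1.   36.7] heel [72.2 -0.6 63.3] tcp [23.5 -0.7 80.6] F_st [ 0.4  0.6 -4.7] w 49.3 tilt 16.1 yawerr 0.2
```

To row units: 5 mm is 0.1, 1.2 mm is 0.024.

```bash
echo '[[[0.03,0.006,0.1],[0,0,0],40],[[0.03,0.008,0.1],[0,0,0],40],[[0.03,0,0.1],[0,0,0],40],[[0.024,0,0.08],[0,0,0],40],[[0,0,0],[0,0,0],40],[[0,0,0],[0,0,0],40],[[0,0,0],[0,0,0],40]]' | python3 -m creep; python3 b.py;echo '[[[0.008,0,0.03],[0,0,0],40],[[0.008,0,0.03],[0,0,0],40],[[0,0,0],[0,0,0],40],[[0,0,0],[0,0,0],40]]' | python3 -m creep; python3 b.py
```

```text
clock: 8.9
eef_pos: [596.1, -213.3, 61.0]
tool_rot: [-3.137, 0.281, -3.014]
force: [-1.1, 0.1, -4.1]
width: 49.4
gripper_force: 63.9
t 8.9 foot [-20.4  -0.3  16.5] heel [71.8  0.1 43.1] tcp [23.1  0.1 60.4] F_st [-1.1  0.3 -4.1] w 49.4 tilt 16.1 yawerr 0.2
clock: 9.3
eef_pos: [595.7, -212.9, 57.0]
tool_rot: [-3.138, 0.28, -3.014]
force: [1.2, -0.9, -5.1]
width: 49.0
gripper_force: 63.9
t 9.3 foot [-20.8   0.2  12.6] heel [71.4  0.5 39.1] tcp [22.8  0.5 56.4] F_st [ 1.  -1.  -5.1] w 49.0 tilt 16.0 yawerr 0.2
```

To row units: 0.96 mm is 0.0192, 0.28 mm is 0.0056.

```bash
for i in 1 2 3; do :; done; echo '[[[0.0056,0,0.0192],[0,0,0],40],[[0,0,0],[0,0,0],40],[[0,0,0],[0,0,0],40]]' | python3 -m creep; python3 b.py;echo '[[[0.0056,0,0.0192],[0,0,0],40],[[0,0,0],[0,0,0],40],[[0,0,0],[0,0,0],40]]' | python3 -m creep; python3 b.py; echo '[[[0.0056,0,0.0192],[0,0,0],40],[[0,0,0],[0,0,0],40],[[0,0,0],[0,0,0],40]]' | python3 -m creep; python3 b.py
```

```text
clock: 9.6
eef_pos: [595.7, -213.0, 56.1]
tool_rot: [-3.138, 0.28, -3.014]
force: [-0.4, 0.4, -4.2]
width: 49.1
gripper_force: 63.9
t 9.6 foot [-20.8   0.1  11.6] heel [71.4  0.5 38.1] tcp [22.8  0.4 55.5] F_st [-0.4  0.5 -4.2] w 49.1 tilt 16.0 yawerr 0.2
clock: 9.9
eef_pos: [595.7, -213.0, 55.1]
tool_rot: [-3.138, 0.28, -3.014]
force: [0.1, -0.3, -5.0]
width: 49.1
gripper_force: 63.9
t 9.9 foot [-20.8   0.1  10.6] heel [71.4  0.4 37.2] tcp [22.7  0.4 54.5] F_st [ 0.1 -0.3 -5. ] w 49.1 tilt 16.0 yawerr 0.2
clock: 10.2
eef_pos: [595.7, -213.0, 54.1]
tool_rot: [-3.138, 0.28, -3.014]
force: [0.3, 0.2, -4.3]
width: 48.9
gripper_force: 63.9
t 10.2 foot [-20.8   0.1   9.6] heel [71.4  0.5 36.1] tcp [22.7  0.4 53.5] F_st [ 0.3  0.1 -4.3] w 48.9 tilt 16.0 yawerr 0.2
```

To row units: 0.77 mm is 0.0154, 0.22 mm is 0.0044.

```bash
echo '[[[0.0044,0,0.0154],[0,0,0],40],[[0,0,0],[0,0,0],40],[[0,0,0],[0,0,0],40]]' | python3 -m creep; python3 b.py;echo '[[[0.0044,0,0.0154],[0,0,0],40],[[0,0,0],[0,0,0],40],[[0,0,0],[0,0,0],40]]' | python3 -m creep; python3 b.py; echo '[[[0.0044,0,0.0154],[0,0,0],40],[[0,0,0],[0,0,0],40],[[0,0,0],[0,0,0],40]]' | python3 -m creep; python3 b.py
```

```text
clock: 10.5
eef_pos: [595.9, -213.1, 53.5]
tool_rot: [-3.137, 0.28, -3.014]
force: [-0.5, 0.3, -3.2]
width: 49.1
gripper_force: 64.2
t 10.5 foot [-20.7   0.    9. ] heel [71.6  0.4 35.6] tcp [22.9  0.3 52.9] F_st [-0.4  0.4 -3.2] w 49.1 tilt 16.1 yawerr 0.2
clock: 10.8
eef_pos: [596.2, -213.0, 53.2]
tool_rot: [-3.137, 0.281, -3.014]
force: [-1.9, 0.8, 3.4]
width: 49.4
gripper_force: 65.0
t 10.8 foot [-20.3   0.    8.7] heel [71.9  0.4 35.3] tcp [23.2  0.3 52.6] F_st [-1.8  1.   3.4] w 49.4 tilt 16.1 yawerr 0.2
clock: 11.1
eef_pos: [596.6, -213.0, 52.9]
tool_rot: [-3.137, 0.282, -3.014]
force: [-2.7, 0.6, 7.5]
width: 49.0
gripper_force: 65.8
t 11.1 foot [-19.9   0.    8.4] heel [72.3  0.4 35.1] tcp [23.6  0.3 52.3] F_st [-2.6  0.9  7.5] w 49.0 tilt 16.1 yawerr 0.2
```

To row units: -1.06 mm is -0.0212, -0.3 mm is -0.006.

```bash
echo '[[[-0.006,0,-0.0212],[0,0,0],40],[[0,0,0],[0,0,0],40]]' | python3 -m creep; python3 b.py; echo '[[[0.0384,0,-0.011],[0,0,0],40],[[0.0384,0,-0.011],[0,0,0],40],[[0.0384,0,-0.011],[0,0,0],40],[[0.0384,0,-0.011],[0,0,0],40],[[0,0,0],[0,0,0],40],[[0,0,0],[0,0,0],40]]' | python3 -m creep; python3 b.py
```

```text
clock: 11.3
eef_pos: [596.3, -213.0, 53.1]
tool_rot: [-3.137, 0.281, -3.014]
force: [-0.1, 0.8, 0.4]
width: 49.6
gripper_force: 64.5
t 11.3 foot [-20.2   0.    8.6] heel [72.   0.4 35.3] tcp [23.3  0.3 52.5] F_st [0.  0.8 0.4] w 49.6 tilt 16.1 yawerr 0.2
clock: 11.9
eef_pos: [588.4, -214.0, 53.2]
tool_rot: [-3.137, 0.281, -3.014]
force: [3.2, 1.0, 1.9]
width: 49.3
gripper_force: 64.5
t 11.9 foot [-28.1   0.    8.7] heel [64.1  0.4 35.4] tcp [15.4  0.3 52.6] F_st [3.3 0.6 1.9] w 49.3 tilt 16.1 yawerr 0.2
```

To row units: 0.96 mm is 0.0192, -0.28 mm is -0.0056.

```bash
for i in 1; do echo '[[[0.0192,0,-0.0056],[0,0,0],40],[[0.0192,0,-0.0056],[0,0,0],40],[[0,0,0],[0,0,0],40],[[0,0,0],[0,0,0],40]]' | python3 -m creep; python3 b.py; done
```

```text
clock: 12.3
eef_pos: [586.5, -214.2, 53.2]
tool_rot: [-3.137, 0.281, -3.014]
force: [4.4, 0.1, 2.1]
width: 49.8
gripper_force: 64.5
t 12.3 foot [-30.1  -0.    8.7] heel [62.1  0.4 35.3] tcp [13.4  0.3 52.6] F_st [ 4.4 -0.5  2.1] w 49.8 tilt 16.1 yawerr 0.2
```

To row units: -0.58 mm is -0.0116, -0.17 mm is -0.0034.

```bash
echo '[[[-0.0034,0,-0.0116],[0,0,0],40],[[0,0,0],[0,0,0],40],[[0,0,0],[0,0,0],40]]' | python3 -m creep; python3 b.py;  echo '[[[0.0192,0,-0.0056],[0,0,0],40],[[0,0,0],[0,0,0],40],[[0,0,0],[0,0,0],40]]' | python3 -m creep; python3 b.py
```

```text
clock: 12.6
eef_pos: [585.2, -214.4, 53.1]
tool_rot: [-3.138, 0.279, -3.014]
force: [3.1, -0.4, 2.2]
width: 49.1
gripper_force: 64.5
t 12.6 foot [-31.5   0.1   8.7] heel [60.8  0.4 35.1] tcp [12.1  0.3 52.5] F_st [ 3.  -0.8  2.2] w 49.1 tilt 16.0 yawerr 0.2
clock: 12.9
eef_pos: [584.3, -214.5, 53.1]
tool_rot: [-3.138, 0.279, -3.014]
force: [2.6, 0.8, 0.5]
width: 49.1
gripper_force: 64.5
t 12.9 foot [-32.4   0.1   8.7] heel [59.9  0.4 35.2] tcp [11.2  0.4 52.5] F_st [2.7 0.4 0.5] w 49.1 tilt 16.0 yawerr 0.2
```

```bash
echo '[[[0.0192,0,-0.0056],[0,0,0],40],[[0,0,0],[0,0,0],40]]' | python3 -m creep; python3 b.py
```

```text
clock: 13.1
eef_pos: [583.3, -214.6, 53.2]
tool_rot: [-3.138, 0.279, -3.014]
force: [3.1, 0.6, -0.1]
width: 49.2
gripper_force: 64.5
t 13.1 foot [-33.4   0.1   8.8] heel [58.9  0.4 35.2] tcp [10.3  0.4 52.6] F_st [ 3.1  0.3 -0.1] w 49.2 tilt 16.0 yawerr 0.2
```

To row units: -0.6 mm is -0.012, 0.4 mm is 0.008.

```bash
echo '[[[0.008,0,-0.012],[0,0,0],40],[[0,0,0],[0,0,0],40]]' | python3 -m creep; python3 b.py; echo '[[[0.01,0,-0.0028],[0,0,0],40],[[0,0,0],[0,0,0],40]]' | python3 -m creep; python3 b.py
```

```text
clock: 13.3
eef_pos: [582.9, -214.6, 53.4]
tool_rot: [-3.138, 0.279, -3.014]
force: [3.9, -0.0, -4.7]
width: 49.0
gripper_force: 63.8
t 13.3 foot [-33.8   0.1   9. ] heel [58.5  0.5 35.4] tcp [ 9.8  0.4 52.8] F_st [ 3.8 -0.5 -4.7] w 49.0 tilt 16.0 yawerr 0.2
clock: 13.5
eef_pos: [582.7, -214.6, 53.5]
tool_rot: [-3.138, 0.28, -3.014]
force: [5.0, 0.2, -7.2]
width: 49.2
gripper_force: 63.8
t 13.5 foot [-33.9   0.1   9.1] heel [58.3  0.5 35.6] tcp [ 9.7  0.4 52.9] F_st [ 5.  -0.5 -7.2] w 49.2 tilt 16.0 yawerr 0.2
```

To row units: 1.81 mm is 0.0362, -0.73 mm is -0.0146, 0.035 rad / 3.1416 = 0.0111.

```bash
echo '[[[0.001,0,0.009],[0,0,0],40],[[-0.0146,0,0.0362],[0,0.0111,0],40],[[-0.0146,0,0.0362],[0,0.0111,0],40],[[0,0,0],[0,0,0],40],[[0,0,0],[0,0,0],40]]' | python3 -m creep; python3 b.py 29
```

```text
clock: 14.0
eef_pos: [585.1, -214.1, 50.4]
tool_rot: [-3.138, 0.211, -3.014]
force: [3.3, 0.4, -3.9]
width: 49.1
gripper_force: 64.2
t 14.0 foot [-34.7   0.4  10.1] heel [59.2  0.7 30.2] tcp [12.1  0.6 49.8] F_st [ 3.3  0.  -3.9] w 49.1 tilt 12.1 yawerr 0.2
```

To row units: 1.55 mm is 0.031, -0.6 mm is -0.012, 0.03 rad / 3.1416 = 0.0095.

```bash
echo '[[[-0.012,0,0.031],[0,0.0095,0],40],[[-0.012,0,0.031],[0,0.0095,0],40],[[0,0,0],[0,0,0],40],[[0,0,0],[0,0,0],40]]' | python3 -m creep; python3 b.py 29;
```

```text
clock: 14.4
eef_pos: [586.8, -213.9, 47.7]
tool_rot: [-3.138, 0.151, -3.014]
force: [2.9, 1.8, -0.8]
width: 49.1
gripper_force: 64.3
t 14.4 foot [-35.2   0.3  10.3] heel [59.7  0.7 24.8] tcp [13.8  0.6 47.1] F_st [ 3.1  1.4 -0.8] w 49.1 tilt 8.7 yawerr 0.2
```

To row units: 1.2 mm is 0.024, -0.5 mm is -0.01, 0.023 rad / 3.1416 = 0.0073.

```bash
echo '[[[-0.01,0,0.024],[0,0.0073,0],40],[[-0.01,0,0.024],[0,0.0073,0],40],[[0,0,0],[0,0,0],40],[[0,0,0],[0,0,0],40]]' | python3 -m creep; python3 b.py 29;
```

```text
clock: 14.8
eef_pos: [588.1, -213.7, 45.3]
tool_rot: [-3.138, 0.105, -3.014]
force: [2.0, 1.6, -3.9]
width: 49.1
gripper_force: 64.2
t 14.8 foot [-35.6   0.4  10.2] heel [59.9  0.7 20.2] tcp [15.1  0.6 44.7] F_st [ 2.2  1.3 -3.9] w 49.1 tilt 6.0 yawerr 0.2
```

To row units: 1.2 mm is 0.024, -0.5 mm is -0.01, 0.023 rad / 3.1416 = 0.0073.

```bash
echo '[[[-0.01,0,0.024],[0,0.0073,0],40],[[-0.01,0,0.024],[0,0.0073,0],40],[[0,0,0],[0,0,0],40],[[0,0,0],[0,0,0],40]]' | python3 -m creep; python3 b.py 29; python3 - <<'E'
from h import *
im,d=cams.get_image("scene"); cv2.imwrite("pics/s2.png",np.clip(cv2.resize(im[110:230,120:240],(600,600),interpolation=cv2.INTER_CUBIC)*1.5,0,255).astype(np.uint8))
E
```

```text
clock: 15.2
eef_pos: [589.2, -213.6, 42.9]
tool_rot: [-3.138, 0.059, -3.015]
force: [2.2, 1.9, -3.4]
width: 49.0
gripper_force: 64.3
t 15.2 foot [-36.    0.4  10.2] heel [59.9  0.6 15.9] tcp [16.2  0.6 42.3] F_st [ 2.4  1.6 -3.4] w 49.0 tilt 3.4 yawerr 0.2
```

View pics/s2.png

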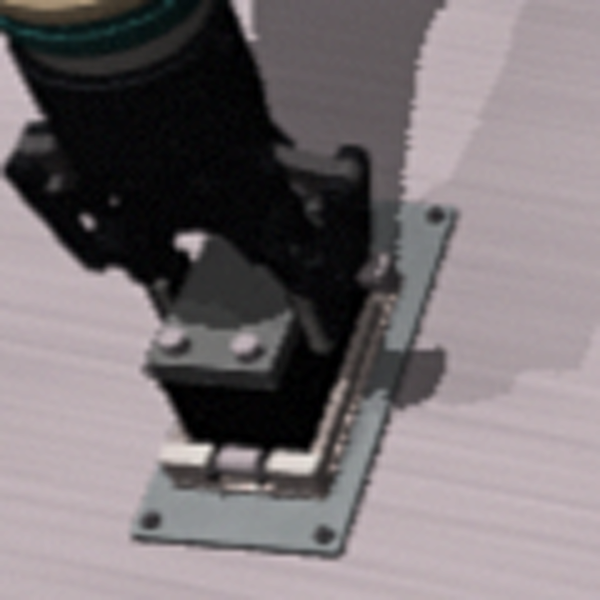

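The block's heel face is now inside the posts, with the roller at (240,462) in front of it. I continue down to flat.

To row units: 1.05 mm is 0.021, -0.5 mm is -0.01, 0.02 rad / 3.1416 = 0.0064.

```bash
echo '[[[-0.01,0,0.021],[0,0.0064,0],40],[[-0.01,0,0.021],[0,0.0064,0],40],[[0,0,0],[0,0,0],40],[[0,0,0],[0,0,0],40]]' | python3 -m creep; python3 b.py 29;  echo '[[[-0.01,0,0.02],[0,0.0057,0],40],[[0,0,0],[0,0,0],40],[[0,0,0],[0,0,0],40]]' | python3 -m creep; python3 b.py 29
```

```text
clock: 15.65
eef_pos: [590.2, -213.5, 40.8]
tool_rot: [-3.138, 0.018, -3.015]
force: [2.2, 3.1, -4.5]
width: 48.9
gripper_force: 64.3
t 15.65 foot [-36.3   0.3  10.3] heel [59.7  0.6 12. ] tcp [17.2  0.6 40.2] F_st [ 2.6  2.8 -4.5] w 48.9 tilt 1.0 yawerr 0.2
clock: 15.95
eef_pos: [590.4, -213.5, 40.2]
tool_rot: [-3.138, -0.001, -3.015]
force: [-1.2, 4.2, 3.0]
width: 49.2
gripper_force: 64.7
t 15.95 foot [-36.6   0.2  10.7] heel [59.4  0.5 10.6] tcp [17.4  0.5 39.6] F_st [-0.7  4.3  3. ] w 49.2 tilt -0.1 yawerr 0.2
```

To row units: 0.5 mm is 0.01, -0.3 mm is -0.006.

```bash
echo '[[[0,-0.006,0.01],[0,0,0],40],[[0,0,0],[0,0,0],40]]' | python3 -m creep; python3 b.py 29; echo '[[[0,0,0.01],[0,0,0],40],[[0,0,0],[0,0,0],40],[[0,0,0],[0,0,0],40]]' | python3 -m creep; python3 b.py 29
```

```text
clock: 16.15
eef_pos: [590.5, -213.5, 40.2]
tool_rot: [-3.138, -0.001, -3.015]
force: [-4.2, 3.4, 7.1]
width: 49.1
gripper_force: 65.4
t 16.15 foot [-36.6   0.2  10.6] heel [59.4  0.5 10.5] tcp [17.5  0.5 39.6] F_st [-3.7  3.9  7.1] w 49.1 tilt -0.1 yawerr 0.2
clock: 16.45
eef_pos: [590.5, -213.5, 40.2]
tool_rot: [-3.138, -0.001, -3.015]
force: [-4.8, 4.4, 9.7]
width: 49.1
gripper_force: 65.9
t 16.45 foot [-36.5   0.3  10.6] heel [59.5  0.5 10.5] tcp [17.5  0.5 39.6] F_st [-4.2  4.9  9.7] w 49.1 tilt -0.1 yawerr 0.2
```

The manual's scale: shifts go in shares of 50 mm and turns go in shares of 180 degrees. Converting my numbers, -40 mm is -0.8, -35 mm is -0.7.

```bash
echo '[[[0,0,0],[0,0,0],56],[[0,0,0],[0,0,0],66],[[0,0,0],[0,0,0],75],[[0,0,0],[0,0,0],75],[[0,0,-0.3],[0,0,0],75],[[0,0,-0.7],[0,0,0],75],[[0,0,-0.8],[0,0,0],75],[[0,0,-0.8],[0,0,0],75],[[0.4,0,-0.4],[0,0,0],75],[[0.8,0,0],[0,0,0],75],[[0.8,0,0],[0,0,0],75],[[0.8,0,0],[0,0,0],75]]' | python3 -m creep; python3 - <<'E'
from h import *
im,d=cams.get_image("scene"); cv2.imwrite("pics/s3.png",np.clip(cv2.resize(im[110:230,120:240],(600,600),interpolation=cv2.INTER_CUBIC)*1.5,0,255).astype(np.uint8))
d=np.median([cams.get_image("scene")[1] for _ in range(3)],0); w=cloud("scene",d)
from scipy.spatial.transform import Rotation as Ro
P=w[110:230,120:240].reshape(-1,3); P=P[~np.isnan(P[:,0])]
Q=Ro.from_euler('z',-7.1,degrees=True).apply(P-[573.2,-216.2,0])
m=(abs(Q[:,1])<22)&(Q[:,0]>-22)&(Q[:,0]<42)&(Q[:,2]>60)&(Q[:,2]<95); A=Q[m]
c=np.linalg.lstsq(np.c_[A[:,0]-12,A[:,1],np.ones(len(A))],A[:,2],rcond=None)[0]
print(len(A),"lid slope deg",np.degrees(c[:2]),"z at mid",c[2])
E
```

```text
clock: 17.65
eef_pos: [451.0, -231.2, 190.1]
tool_rot: [-3.136, 0.001, -3.015]
force: [0.7, -0.0, 0.5]
width: 75.2
gripper_force: 0.0
519 lid slope deg [ 0.13047016 -0.07697829] z at mid 72.83840981220555
```

View pics/s3.png

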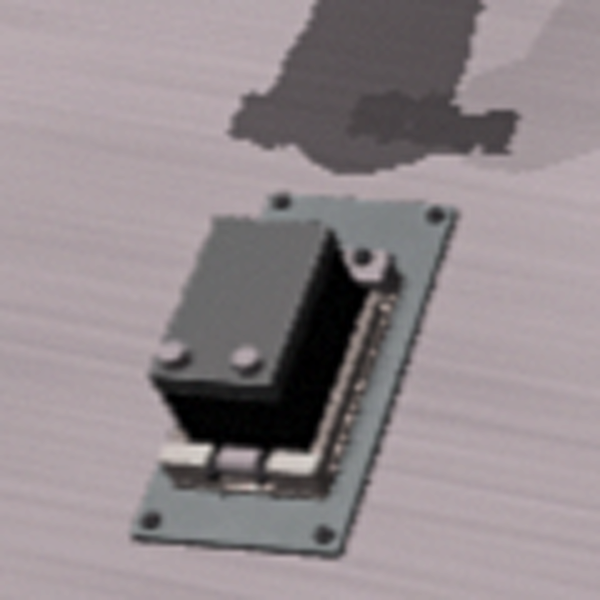

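The block lies flat: lid slope is 0.13° and lid height 72.8 against 72 expected with a ~0.6 table bias. Its heel sits behind the posts and roller at (240,460). Next is the button.

```bash
python3 - <<'E'
from h import *
for n in("top","scene"):
    im,d=cams.get_image(n); b,g,r=[im[...,i].astype(int) for i in range(3)]
    m=((r>110)&(g<60)&(b<60)); k,l,st,c=cv2.connectedComponentsWithStats(m.astype(np.uint8)); j=1+np.argmax(st[1:,4])
    w=cloud(n,d)[l==j]; print(n,c[j],st[j],np.nanmedian(w,0),ray(n,c[j],25))
E
python3 t.py 544.5 -5 60 187.1 0
```

```text
top [377.45535714 207.52678571] [372 202  12  12 112] [544.06749356  -3.79054578  22.1412551 ] [544.86449336  -4.258598    25.        ]
scene [273.72649573 184.05982906] [267 179  14  11 117] [546.33669924  -6.32667763  22.72269564] [548.34008812  -5.69071878  25.        ]
t 17.95 pos [ 453.9 -231.   189.9] F [0.9 0.3 1. ] q7 1.62 w 75.2
dtool [-118.2  213.3  129.2] rot [-0.005  0.002  0.003]
```

To row units: 36 mm is 0.72, 30 mm is 0.6.

```bash
echo '[[[-0.2,0.36,0],[0,0,0],0],[[-0.4,0.72,0],[0,0,0],0],[[-0.4,0.72,0],[0,0,0],0],[[-0.4,0.72,0.4],[0,0,0],0],[[-0.4,0.72,0.6],[0,0,0],0],[[-0.4,0.72,0.6],[0,0,0],0],[[-0.174,0.316,0.6],[0,0,0],0],[[0,0,0.5],[0,0,0],0],[[0,0,0],[0,0,0],0],[[0,0,0],[0,0,0],0]]' | python3 -m creep; python3 t.py 545 -4.5 25 187.1 0
```

```text
clock: 18.95
eef_pos: [543.0, -5.3, 54.3]
tool_rot: [-3.138, -0.0, -3.014]
force: [1.0, 0.7, -0.1]
width: -0.2
gripper_force: 0.0
t 18.95 pos [543.   -5.3  54.3] F [ 1.   0.7 -0.1] q7 1.02 w -0.2
dtool [-2.1  0.7 29.3] rot [-0.004 -0.     0.003]
```

To row units: 14 mm is 0.28, -2 mm is -0.04.

```bash
echo '[[[-0.04,0.014,0.28],[0,0,0],0],[[0,0,0.28],[0,0,0],0],[[0,0,0.04],[0,0,0],0],[[0,0,0.04],[0,0,0],0],[[0,0,0.04],[0,0,0],0],[[0,0,0],[0,0,0],0],[[0,0,0],[0,0,0],0]]' | python3 -m creep; echo '[[[0,0,0.04],[0,0,0],0],[[0,0,0],[0,0,0],0],[[0,0,0],[0,0,0],0]]' | python3 -m creep
```

```text
clock: 19.65
eef_pos: [544.1, -5.5, 20.5]
tool_rot: [-3.137, -0.001, -3.015]
force: [-1.3, -1.4, 1.9]
width: -0.1
gripper_force: 1.1
clock: 19.95
eef_pos: [544.2, -5.3, 18.3]
tool_rot: [-3.137, -0.0, -3.015]
force: [-0.8, -0.8, 4.8]
width: 0.4
gripper_force: 1.7
```

To row units: 1.5 mm is 0.03.

```bash
echo '[[[0,0,0.03],[0,0,0],0],[[0,0,0],[0,0,0],0],[[0,0,0],[0,0,0],0]]' | python3 -m creep; echo '[[[0,0,0.03],[0,0,0],0],[[0,0,0],[0,0,0],0],[[0,0,0],[0,0,0],0]]' | python3 -m creep
```

```text
clock: 20.25
eef_pos: [544.2, -5.4, 16.7]
tool_rot: [-3.137, -0.0, -3.015]
force: [-1.9, -1.5, 5.4]
width: -0.3
gripper_force: 2.2
clock: 20.55
eef_pos: [544.3, -5.4, 16.0]
tool_rot: [-3.137, 0.0, -3.015]
force: [-4.1, -1.8, 11.2]
width: 0.1
gripper_force: 5.9
```

To row units: -40 mm is -0.8, -30 mm is -0.6.

```bash
echo '[[[0,0,0.01],[0,0,0],0],[[0,0,0],[0,0,0],0],[[0,0,-0.2],[0,0,0],0],[[0,0,-0.6],[0,0,0],0],[[0,0,-0.8],[0,0,0],0],[[0,0,-0.8],[0,0,0],0],[[0,0,-0.6],[0,0,0],0],[[0.8,0,0],[0,0,0],0],[[0.8,0,0],[0,0,0],0],[[0.8,0,0],[0,0,0],0],[[0,0,0],[0,0,0],0],[[0,0,0],[0,0,0],0]]' | python3 -m creep; python3 - <<'E'
from h import *
d=np.median([cams.get_image("scene")[1] for _ in range(3)],0); w=cloud("scene",d)
im,_=cams.get_image("scene"); cv2.imwrite("pics/s4.png",im[80:330,100:400])
b=w[178:190,267:281].reshape(-1,3); print("button z",np.nanmax(b[:,2]),np.nanmedian(b[:,2]))
E
```

```text
clock: 21.75
eef_pos: [425.9, -19.3, 165.2]
tool_rot: [-3.138, 0.002, -3.015]
force: [1.0, -0.7, 0.1]
width: 0.5
gripper_force: 0.0
button z 24.69219561304665 22.421261215736845
```

View pics/s4.png

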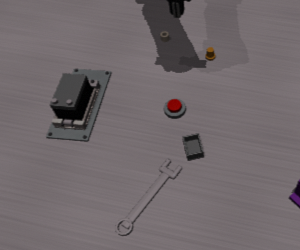

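The button is up again at (175,106), the block is home in the cradle at (70,92), and the bystanders are where they were. I hand it in.

```bash
python3 -c "
from cell import ctrl; print(ctrl.finish_job())"
```

```text
the job is handed in; nothing more can be done
None
```

The battery block lies flat and home in the cradle and is released, the red button was pressed fully and is back up, and I handed the job in at about 22 s; the hand-in returned no verdict.

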